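# Peel the clinging cover tray off the nested pile and present it over the banding wheel

## Robot

A 6-joint arm with a two-finger parallel gripper is mounted at the origin on the work surface. World frame = base frame: x ahead of the robot, y to its left, z up, the work surface at z = 0. Lengths are in m, angles in rad, forces in N, time in s.
With the tool pointing down it reaches from about 0.3 to 0.775 m from the base axis. Payload 14.6 kg.
Tool frame: the origin (TCP) lies at the very end of the fingers, on their centre line; the grasp point (between the pads) lies 19 mm behind it (ctrl.grip_depth is the distance from the TCP to the grasp point, in m); z points along the fingers, y is the direction in which the jaws open and shut (so a half turn about z gives the same grasp; the last joint's range is limited). The gripper opens to 85 mm and grips with 20 to 120 N. Pads are 22 mm wide; open, the fingers measure 114 mm over their backs; the gripper's body (76 mm by 85 mm) begins 54 mm behind the grasp point. The pads swing forward as they close: fully open they stand 13 mm farther back than shut.
Start: joints at [-1.189, 0.3, 1.521, -0, 1.321, -0.067], TCP at [0.239, -0.496, 0.231] pointing down, gripper open.
Joint ranges: [-3.03, 3.03], [-0.79, 2.21], [0.23, 2.52], [-1.04, 4.18], [0, 3.07], [-2.55, 2.55]. Speed limits (rad/s): [2.22, 2.22, 2.57, 3.14, 3.14, 3.14].

## Interface

Orientations are given as a unit quaternion [x, y, z, w].
In Python, from rig import monitor, viewer, ctrl, finder gives the robot as it stands. The module is installed in compiled form; this text tells all that it offers.
- The arm moves only by the shell command python3 -m pendant 'ROWS' [FORCE]. ROWS is JSON, one flat list of numbers, 5 for each row, row after row: the closure, from -1 (fully open) to 1 (shut), then the shift along the tool's x, y, z in cm, then the turn about the tool's z in degrees. A call has 1 to 20 rows; each row shifts and turns the commanded pose from where the row before left it, along the tool's axes as they then stand; what a row does not reach is not made up. A row lasts 1/8 s, in which the tool goes at most 62.5 mm and 10.7 degrees, less where a joint would pass 70% of its speed; a pose out of reach is approached as far as the arm can. A call with a gripper value outside its range is refused whole. The fingers move at their own pace and stop on an object; FORCE is the grip in N (left out, the last holds). Time passes only in rows, so rows that do not move let the fingers close. It gives the time, the measured TCP pose, the force and the opening at its end, in the units of the state.
- monitor.get_state(): the state, without advancing time (a new reading comes with each control period).
- viewer.camera(name): name is "scene" or "top" or "wrist"; returns (picture, depth): 480x640x3 uint8, blue, green, red; 480x640 float32, m along the optical axis (not along the pixel's ray), 0 where there is no reading.
- viewer.camera_info(name): a dict with "fx", "fy", "cx", "cy" (pixels), "rvec" (rotation vector, rad) and "tvec" (3), from world to camera coordinates, as OpenCV has them. Camera axes: x right, y down, z forward; pixel columns grow to the right and rows downward; lengths in m; the calibration is good to about 2 mm. A picture is of the moment at which its call begins: read the wrist's pose just before it. camera_info takes no time and is no camera call; for the wrist camera it gives the pose at the moment of the call.
- ctrl.finish_job(): hands the job in, once; it reports no verdict.
Trained networks look in the newest picture that a camera, given by its name, has taken for a name from the list of things; names that differ only in an ending like _2 or _b are one class to them, and where a whole thing is asked for, a point or a joint stands for the part that bears it (a point fixed in the world has none). Each returns a list of dicts, best first, with "p" (0 to 1); they miss things now and then, are a little off and sometimes report something else, mostly with a low value. They report only what shows in the picture. A call takes as long as a camera call. They do not tell look-alikes from the thing itself.
- finder.silhouettes(camera, name): "pixels" (480x640 bool, what is visible of it) and "extent" ([centre column, centre row, width, height] in pixels, round what is visible of it).
The state is a dict: "clock": time; "q": joint angles; "qvel": joint speeds; "tau": joint torques, N m; "tcp_pos": TCP position; "ee_rot": TCP orientation; "contact_force": force on the tool from outside, world axes, zero at the start; "ft_torque": the same for the moment, N m; "width": opening from 0.0 (shut) to 1.0 (fully open).
Only numpy, scipy, OpenCV 4.12 (cv2) and the standard library are available. Lean on these libraries where they do the work, as an engineer would, in place of code of your own. Each camera call takes 0.05 s, during which the arm holds its last target.

## Task

The green tray on top of the nested pile is stuck to it with dabs of dried slip: take it by its orange corner ear and peel it, tilting that corner up first by about a finger's width while the diagonally opposite corner still rests in the pile, pause there a moment, and only then lift the tray right off, leaving the dark trays undisturbed in their cradle. Carry it over the banding wheel and finish while holding it there in the gripper, level and still, centred over the plaster disc and about a hand's width above it; do not put it down or let go. Leave the pots, tools and everything else on the bench where they are.

Things in the scene. Friction and masses are not known exactly. Their poses are not given: they have to be found in the camera images.
- cover: Green tray, rim 188 x 138 mm (long side along its x), 40 mm tall, 0.2 kg, nested on the dark pile, its rim 12 mm above the next. Origin: centre of its floor's underside (four 9 mm feet stand below it); z up out of the tray. Floor 150 x 100 mm, walls sloping outward to an upright 10 mm rim band. An orange ear stands on the rim at its -x +y corner.
- ear (a point): Grip point of the orange ear, at (-87, 62, 62) mm in the tray's frame: 14 mm below the ear's top, 22 mm above the rim. The ear is an upright plate 10 mm thick, 28 mm wide, 36 mm tall. Its flat faces look along the diagonal, one to the tray's middle, one outward: pinch it along the level line from here towards the tray's middle. Both sides are free down to the rim.
- ear_corner (a point): Outer top corner of the tray's rim beside the ear, at (-94, 69, 40) mm in the tray's frame.
- far_corner (a point): The diagonally opposite outer top corner of the tray's rim, at (94, -69, 40) mm in the tray's frame; it is to stay down while the ear's corner is first raised.
- pile: Three dark trays stuck firmly together as one piece, 188 x 138 x 64 mm, 0.75 kg, loose on the cradle. Origin: centre of its underside; axes as the green tray's, whose origin is 36 mm above this. On it, two at each long side, sit four sprung brown dabs that rub on the green rim band; each resists with about 1 N and lets go once the rim is some 10 mm up past it.
- cradle: Fixed plywood board 226 x 176 x 18 mm with low wooden cleats that keep the pile from sliding. Origin: centre of its underside, on the bench.
- wheel: Fixed potter's banding wheel: dark iron turntable 200 mm in diameter with a pale plaster disc (190 mm) on it, 75 mm tall in all. It does not turn. Origin: centre of its underside, on the bench.
- bat_top (a point): Centre of the top of the plaster disc, 75 mm above the bench.
- bowl: Bystander: grey-green stoneware bowl, 124 mm wide, 60 mm tall.
- teacup: Bystander: dark brown cup, 72 mm wide, 70 mm tall, about midway between the pile and the wheel.
- mug: Bystander: cream mug, 80 mm wide, 85 mm tall.
- glaze_jar: Bystander: closed jar, 64 mm wide, 90 mm tall.
- brush: Bystander: brush lying on the bench in front of the robot.
- modelling_tool: Bystander: slim wooden modelling knife, 215 mm long, lying on the bench at the left.
- kiln_post: Bystander: cream kiln post, 40 mm wide, 50 mm tall.
There are look-alikes about, which are no part of the job. Leave any yellow look-alike of the wheel alone.

How it is judged:
By the outcome, as a careful person would: the job done as asked, in the order asked, and still so for the second after the job is handed in, while the arm keeps its last pose, push and grip.
It also fails if it takes over 48 s, if anything falls off the work surface, if the arm or the gripper's body presses on something with over 40 N, if the wrist force passes 120 N, or if a joint passes its speed limit or range.

## Working session

There is one attempt and no reset: what is moved stays moved. The work goes in short steps, Python scripts to look and compute and a shell command to move; the robot and the scene stay as the last step left them, time stands still between calls to the robot, and variables do not carry over. Pictures are saved under pics/ and viewed, and the job is handed in when it is done.

```bash
mkdir -p pics
python3 - <<'E'
from rig import monitor, viewer
import cv2
for n in ("scene","top"):
    p,d=viewer.camera(n); cv2.imwrite(f"pics/{n}0.png",p)
    print(n,viewer.camera_info(n))
print(monitor.get_state())
E
```

```text
scene {'fx': 566.6917952884241, 'fy': 566.6917952884241, 'cx': 320.77925038088136, 'cy': 241.7572962232853, 'rvec': array([ 0.95693596,  2.35653223, -1.21609758]), 'tvec': array([ 0.39687344, -0.14114494,  1.78438664])}
top {'fx': 495.0111287402877, 'fy': 495.0111287402877, 'cx': 309.9084127206937, 'cy': 249.64040553874005, 'rvec': array([ 2.16268602, -2.16592523,  0.11965661]), 'tvec': array([-0.01553308,  0.53126874,  1.24636584])}
{'clock': 0.1, 'q': array([-1.18861415e+00,  3.00411000e-01,  1.52154872e+00, -3.41002152e-06,
        1.32071451e+00, -6.65856860e-02]), 'qvel': array([ 0.00083274, -0.00044768, -0.00107238,  0.00057996,  0.00116236,
       -0.00102953]), 'tau': array([ 1.77901049e-03, -5.44379354e+01, -3.62371945e+01, -9.64419883e-05,
        3.04113957e-03, -2.73392931e-05]), 'tcp_pos': array([ 0.23854039, -0.49532958,  0.23076798]), 'ee_rot': array([ 9.74931135e-01,  2.22506157e-01, -8.66126915e-05, -5.33808122e-04]), 'contact_force': array([-0.19299505,  0.32345084,  0.52001208]), 'ft_torque': array([-0.01914088, -0.03804264,  0.00013058]), 'width': 1.0003003105839563}
```

View pics/scene0.png

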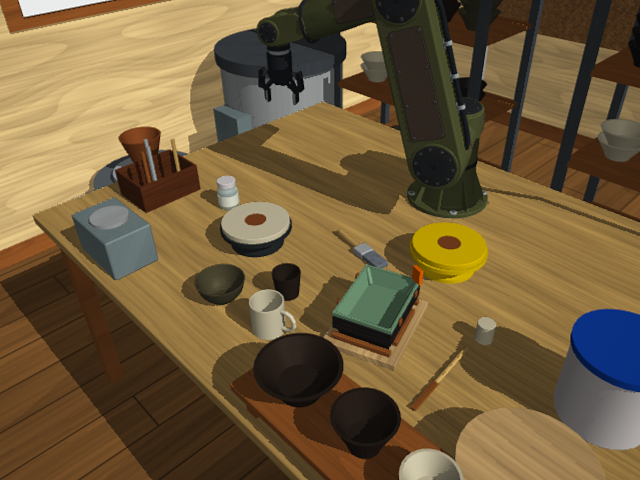

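View pics/top0.png

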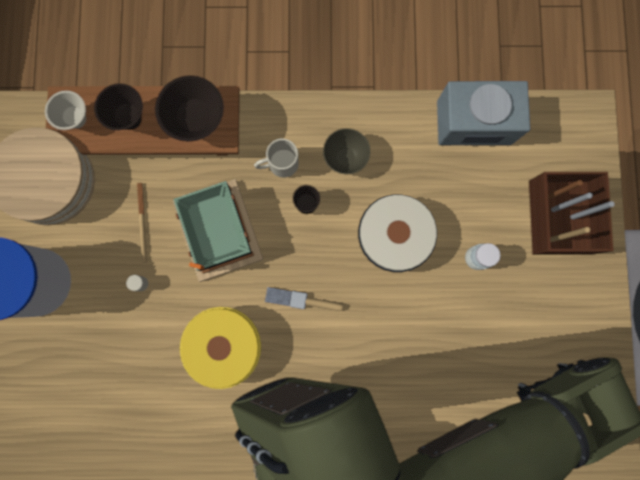

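The scene view shows the green tray at (377,300) with its orange ear at (418,276). The cream wheel is at (257,225) and the yellow look-alike at (449,250). In the top view the tray is at (212,226), the ear at about (194,265), the cream wheel at (398,232) and the yellow one at (220,348).

```bash
cat > h.py <<'E'
import numpy as np, cv2
from rig import monitor, viewer, finder
def cam(n,info=None):
    i=info or viewer.camera_info(n); R=cv2.Rodrigues(np.array(i['rvec']))[0]
    return i,R,np.array(i['tvec'])
def cloud(n,d):
    i,R,t=cam(n); v,u=np.mgrid[:480,:640]
    P=np.stack([(u-i['cx'])/i['fx']*d,(v-i['cy'])/i['fy']*d,d],-1)
    W=(P-t)@R   # R^T (P-t)
    W[d==0]=np.nan
    return W
def proj(n,p):
    i,R,t=cam(n); c=R@np.asarray(p)+t
    return i['fx']*c[0]/c[2]+i['cx'], i['fy']*c[1]/c[2]+i['cy']
E
python3 - <<'E'
from h import *
import numpy as np
np.set_printoptions(precision=4,suppress=True)
for n in ("top","scene"):
    p,d=viewer.camera(n); W=cloud(n,d); np.save(f"{n}W.npy",W); cv2.imwrite(f"{n}I.png",p)
    for name in ("cover","ear","wheel","pile","teacup","mug","bowl","kiln_post"):
        for s in finder.silhouettes(n,name)[:3]:
            m=s["pixels"]; w=W[m]; w=w[~np.isnan(w[:,0])]
            print(n,name,round(s["p"],2),np.round(s["extent"]),len(w),np.median(w,0) if len(w) else '',np.percentile(w,[2,98],axis=0).ravel() if len(w) else '')
            if name in("cover","ear","wheel") : np.save(f"{n}_{name}_{int(s['extent'][0])}.npy",m)
p=cv2.imread("topI.png"); c=cv2.resize(p[160:300,140:280],None,fx=4,fy=4,interpolation=cv2.INTER_CUBIC); 
s=cv2.imread("sceneI.png"); s=cv2.resize(s[240:370,310:450],None,fx=4,fy=4,interpolation=cv2.INTER_CUBIC)
cv2.imwrite("pics/crop_t.png",c);cv2.imwrite("pics/crop_s.png",s)
E
ls *.npy
```

```text
top cover 0.69 [215. 226.  79.  85.] 4239 [0.5889 0.2344 0.0597] [0.4894 0.15   0.0519 0.6807 0.3066 0.0974]
top ear 0.92 [212. 228.  74.  85.] 4230 [0.5888 0.2347 0.0596] [0.4894 0.1504 0.0518 0.6794 0.3077 0.0974]
top ear 0.55 [346. 151.  46.  42.] 1766 [ 0.7967 -0.1116  0.0241] [ 0.7349 -0.1655 -0.0001  0.8421 -0.0555  0.0622]
top wheel 0.9 [222. 347.  78.  80.] 5186 [0.2881 0.2038 0.0738] [0.2001 0.1168 0.0554 0.3752 0.292  0.0789]
top wheel 0.63 [398. 234.  82.  77.] 4789 [ 0.5676 -0.2331  0.0747] [ 0.4814 -0.3218  0.056   0.6567 -0.1463  0.0799]
top pile 0.67 [274. 159.  43.  36.] 1126 [0.7736 0.0608 0.0304] [ 0.7302  0.0183 -0.0003  0.8061  0.1187  0.0866]
top pile 0.62 [213. 231.  76.  75.] 139 [0.5032 0.2111 0.0776] [0.4809 0.1361 0.0325 0.6564 0.3144 0.0956]
top teacup 0.57 [305. 199.  28.  36.] 681 [ 0.6668 -0.004   0.0199] [ 0.6251 -0.037  -0.0016  0.6921  0.0286  0.0722]
top mug 0.65 [277. 161.  43.  38.] 1113 [0.7754 0.0616 0.0302] [ 0.7302  0.0183 -0.0014  0.8061  0.1167  0.0867]
top mug 0.28 [213. 254.  52.   8.] 49 [0.5049 0.1843 0.0689] [0.4989 0.1655 0.0281 0.5168 
[... 1550 characters left out ...]
07 0.0156 0.0011 0.8086 0.1218 0.0857]
scene bowl 0.74 [220. 286.  50.  44.] 1654 [ 0.7743 -0.1354  0.0365] [ 0.7245 -0.1709  0.0002  0.8394 -0.0529  0.0615]
scene bowl 0.59 [272. 314.  46.  51.] 1704 [0.7699 0.0717 0.0523] [0.7314 0.016  0.0019 0.8086 0.1217 0.0855]
scene kiln_post 0.93 [486. 331.  20.  30.] 488 [0.4566 0.43   0.0388] [0.4118 0.4065 0.0001 0.4666 0.445  0.0528]
scene kiln_post 0.18 [377. 299.  90.  68.] 3750 [0.5662 0.2134 0.0657] [0.4856 0.1451 0.0542 0.683  0.3065 0.1166]
sceneW.npy
scene_cover_285.npy
scene_cover_378.npy
scene_ear_376.npy
scene_wheel_255.npy
scene_wheel_449.npy
topW.npy
top_cover_214.npy
top_ear_211.npy
top_ear_346.npy
top_wheel_222.npy
top_wheel_397.npy
```

View pics/crop_t.png

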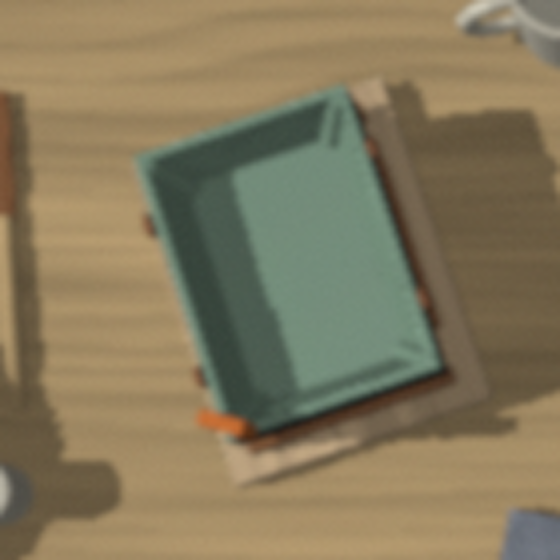

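View pics/crop_s.png

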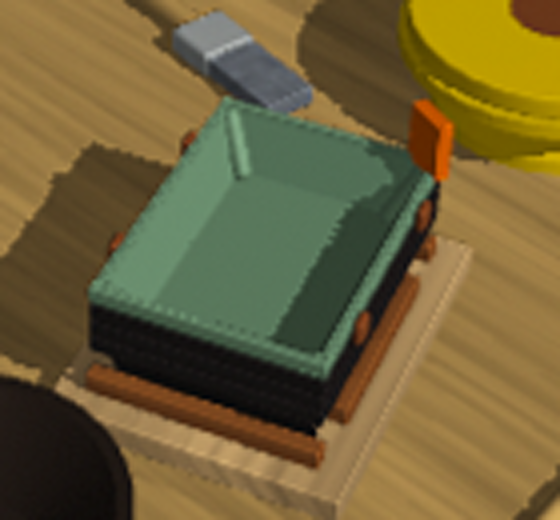

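Run:
```python
from h import *
np.set_printoptions(precision=4,suppress=True)
# green rim points: fit rect per camera
for n in ("top","scene"):
    W=np.load(n+"W.npy"); I=cv2.imread(n+"I.png"); H=cv2.cvtColor(I,cv2.COLOR_BGR2HSV)
    near=(W[...,0]>.45)&(W[...,0]<.73)&(W[...,1]>.1)&(W[...,1]<.36)
    g=near&(H[...,0]>60)&(H[...,0]<95)&(H[...,1]>40)
    r=near&(W[...,2]>.086)&(W[...,2]<.104)&g
    pts=W[r][:,:2].astype(np.float32)
    (c,s,a)=cv2.minAreaRect(pts); print(n,"rim",len(pts),c,s,a, np.median(W[r][:,2]))
    q=W[g]; print(" green z pct",np.percentile(q[:,2],[2,20,50,80,95,98]))
    f=near&g&(W[...,2]<.0565); cc=W[f]
    (c,s,a)=cv2.minAreaRect(cc[:,:2].astype(np.float32)); print(" floor",len(cc),c,s,a,np.median(cc[:,2]))
    o=near&((H[...,0]<14))&(H[...,1]>170)&(H[...,2]>130)&(W[...,2]>.095)
    w=W[o]; print(" orange",len(w),w.mean(0),np.percentile(w,[2,98],axis=0).ravel() if len(w) else '')
    if len(w): v,u=np.nonzero(o); print(" px",u.mean(),v.mean(),u.min(),u.max(),v.min(),v.max())
    # wheel disc
    wn=(np.abs(W[...,0]-.568)<.13)&(np.abs(W[...,1]+.233)<.13)&(W[...,2]>.068)&(W[...,2]<.082)
    (c,rr)=cv2.minEnclosingCircle(W[wn][:,:2].astype(np.float32)); print(" wheel",c,rr,np.median(W[wn][:,2]), np.median(W[wn],0))
    for m in ("top_wheel_397",) if n=="top" else ("scene_wheel_255",):
        pass
```

```text
top rim 607 (0.5852550268173218, 0.22575023770332336) (0.18461106717586517, 0.1350494623184204) 19.26711082458496 0.09142509217609492
 green z pct [0.0518 0.0555 0.0591 0.0819 0.0932 0.0951]
 floor 1153 (0.5868493318557739, 0.23017583787441254) (0.15079613029956818, 0.10247752070426941) 20.57717514038086 0.05473564569544817
 orange 27 [0.4832 0.255  0.1286] [0.4781 0.2447 0.1236 0.4877 0.2663 0.1318]
 px 195.33333333333334 265.3703703703704 190 200 263 268
 wheel (0.5714192986488342, -0.2356078028678894) 0.09537038207054138 0.07493679916234273 [ 0.5701 -0.2351  0.0749]
scene rim 838 (0.5855368375778198, 0.22701844573020935) (0.19303631782531738, 0.13743816316127777) 19.470552444458008 0.0923120288646229
 green z pct [0.0543 0.0571 0.0639 0.0887 0.0946 0.0958]
 floor 468 (0.5838201642036438, 0.22364181280136108) (0.15936248004436493, 0.09875436127185822) 19.81846046447754 0.0555197285841313
 orange 65 [0.4886 0.2617 0.1193] [0.4775 0.2437 0.0959 0.5419 0.2707 0.134 ]
 px 417.9384615384615 274.12307692307695 358 422 265 319
 wheel (0.5709068179130554, -0.23651085793972015) 0.09873102605342865 0.07524860657782306 [ 0.5772 -0.2306  0.0752]
```

Candidates for the targets:
- **Ear:** the only orange plate is at top (195,265) / scene (418,274), on the tray's -x +y corner. The brown dabs and cleats are a different colour.
- **Wheel:** the cream disc at top (398,232) is the real one. The yellow disc at (220,348) is the look-alike.

In the close crop the orange plate stands on the green rim corner nearest the robot and on its left. The tray yaw is about 19.4° and its centre about (0.585, 0.226). The ear predicted from that pose is (0.483, 0.256), against (0.483, 0.255) measured. The rim is at 0.094 and the ear top at 0.130, both as expected.

Next I move above the ear.

```bash
python3 -m pendant '[0,3.4,-3.57,0,0, 0,3.4,-3.57,0,0, 0,3.4,-3.57,0,0, 0,3.4,-3.57,0,0, 0,3.4,-3.57,0,0, 0,3.4,-3.57,0,0, 0,3.4,-3.57,0,0, 0,3.4,-3.57,0,0, 0,3.4,-3.57,0,0, 0,3.4,-3.57,0,0, 0,3.4,-3.57,0,0, 0,3.4,-3.57,0,0, 0,3.4,-3.57,0,0, 0,3.4,-3.57,0,0, 0,3.4,-3.57,0,0, 0,3.4,-3.57,0,0]' 20 && python3 -m pendant '[0,0,0,0,-9.6, 0,0,0,0,-9.6, 0,0,0,0,-9.6, 0,0,0,0,-9.6, 0,0,0,0,-9.8, 0,0,0,0,0]'
python3 - <<'E'
from h import *
p,d=viewer.camera("wrist"); cv2.imwrite("pics/w1.png",p); cv2.imwrite("wI.png",p); np.save("wW.npy",cloud("wrist",d))
W=np.load("wW.npy"); H=cv2.cvtColor(p,cv2.COLOR_BGR2HSV)
o=(H[...,0]<14)&(H[...,1]>170)&(H[...,2]>130)
o&=(W[...,2]>.123)&(W[...,2]<.138)
w=W[o];print(len(w),w.mean(0),np.percentile(w,[1,99],axis=0).ravel()); print(cv2.minAreaRect(w[:,:2].astype(np.float32)))
v,u=np.nonzero(o);print(u.mean(),v.mean())
E
```

```text
clock: 3.0
tcp_pos: [0.4812, 0.2568, 0.2314]
ee_rot: [0.975, 0.223, 0.0, 0.0]
contact_force: [0.1, -0.2, 1.6]
width: 0.499
clock: 3.75
tcp_pos: [0.4809, 0.2552, 0.2313]
ee_rot: [0.799, 0.601, -0.0, -0.0]
contact_force: [0.2, -0.1, -0.7]
width: 0.504
21 [0.48220978 0.25436571 0.12936143] [0.47521343 0.24277133 0.12699302 0.49044743 0.26875827 0.13035998]
((0.4827137589454651, 0.2566705644130707), (0.027884531766176224, 0.008564121089875698), 73.90570068359375)
326.6666666666667 231.28571428571428
```

View pics/w1.png

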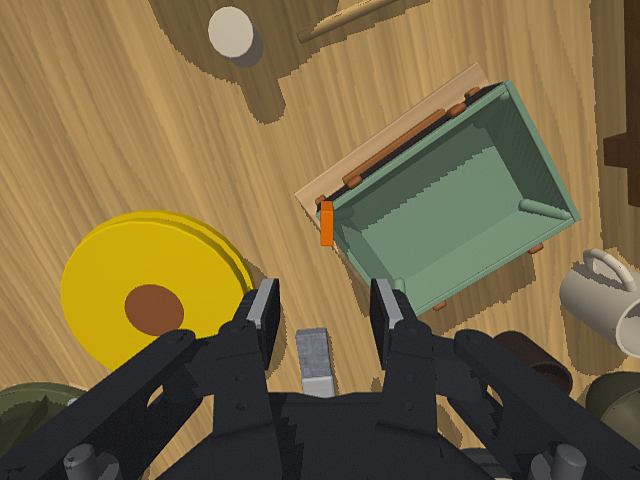

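The wrist view shows the ear end-on between the jaws' planes at (327,231). The rectangle fit gives its centre at (0.4827, 0.2563) and its angle at 73.9°, which matches the tool. Next I descend to a shallow grip on the upper ear. At a light force the plate should then be able to rock in the pads while the tray tilts.

```bash
python3 -m pendant '[0,0.15,0.15,2.5,0, 0,0,0,3,0, 0,0,0,3,0, 0,0,0,2.4,0, 0,0,0,1,0, 0,0,0,0,0, 0,0,0,0,0]' 20
python3 - <<'E'
from h import *
for n in("scene","top","wrist"):
    p,d=viewer.camera(n); cv2.imwrite(f"pics/{n}_pre.png",p); np.save(f"{n}_pre.npy",cloud(n,d))
print(monitor.get_state()["ft_torque"],monitor.get_state()["contact_force"])
i=cv2.imread("pics/scene_pre.png"); cv2.imwrite("pics/scene_pre_c.png",cv2.resize(i[200:370,310:480],None,fx=3.5,fy=3.5,interpolation=cv2.INTER_CUBIC))
E
```

```text
clock: 4.68
tcp_pos: [0.4832, 0.2564, 0.1133]
ee_rot: [0.799, 0.601, 0.001, 0.0]
contact_force: [0.1, -0.4, 0.0]
width: 0.504
[0.02112214 0.00174905 0.01715414] [ 0.05046086 -0.55135363 -0.08881035]
```

View pics/scene_pre_c.png

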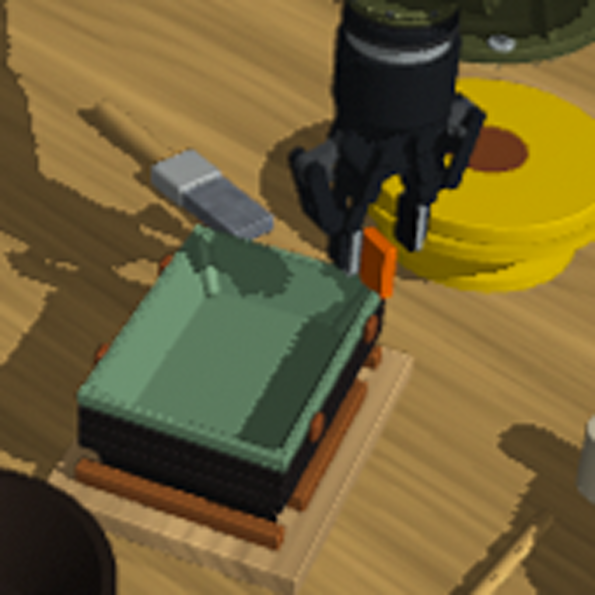

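View pics/wrist_pre.png

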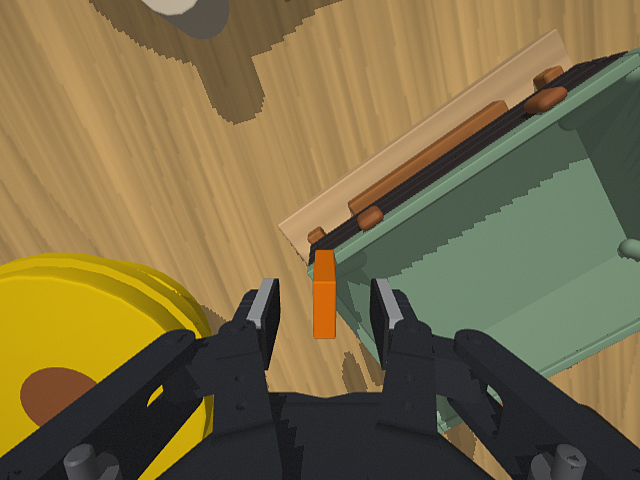

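The jaws straddle the ear: in the wrist view the ear at (325,295) lies between pads at about x = 265 and x = 385. Now I close on it with 20 N.

```bash
python3 -m pendant '[0.5,0,0,0,0, 0.8,0,0,0,0, 1,0,0,0,0, 1,0,0,0,0, 1,0,0,0,0, 1,0,0,0,0]' 20
python3 - <<'E'
from h import *
p,d=viewer.camera("wrist"); cv2.imwrite("pics/wrist_g.png",p); np.save("wrist_g.npy",cloud("wrist",d))
for n in("scene","top"):
    p,d=viewer.camera(n); cv2.imwrite(f"pics/{n}_g.png",p); np.save(f"{n}_g.npy",cloud(n,d))
s=monitor.get_state();print(s["ft_torque"],s["contact_force"],s["width"])
E
```

```text
clock: 5.58
tcp_pos: [0.4829, 0.2562, 0.1125]
ee_rot: [0.799, 0.601, 0.0, 0.0]
contact_force: [-1.3, -0.4, 5.0]
width: 0.107
[-0.1553142   0.20224902  0.0555433 ] [-0.87690691 -0.85433385  5.7297792 ] 0.11522894820306186
```

View pics/wrist_g.png

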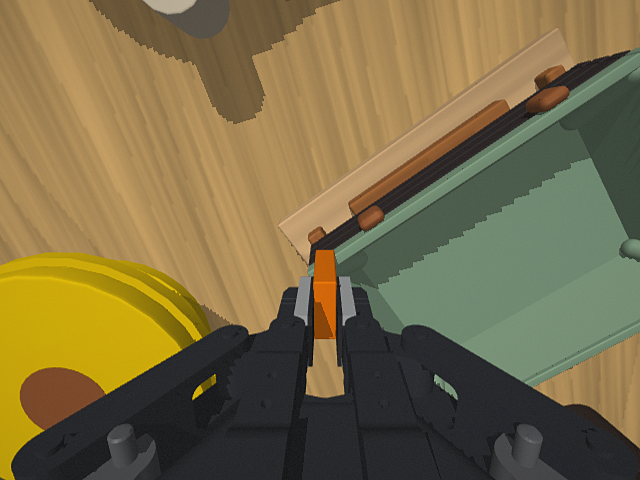

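View pics/top_g.png

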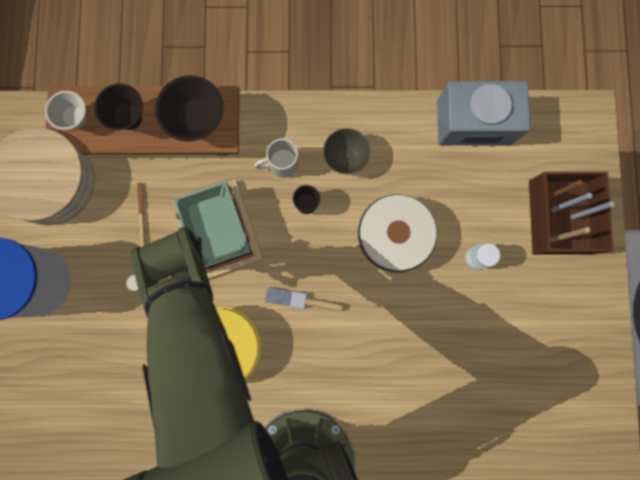

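The ear is gripped (opening ≈ 9 mm). I'm writing a tilt check that fits the tray's floor plane, then raising in small steps.

```bash
cat > tilt.py <<'E'
from h import *
np.set_printoptions(precision=4,suppress=True)
C=np.array([.5853,.2264]); a=np.deg2rad(19.4)
X=np.array([np.cos(a),np.sin(a)]);Y=np.array([-np.sin(a),np.cos(a)])
def fit(n,W,W0):
    r=W0[...,:2]-C; tx=r@X; ty=r@Y
    m=(np.abs(tx)<.055)&(np.abs(ty)<.033)&(np.abs(W0[...,2]-.0555)<.006)&~np.isnan(W[...,2])
    A=np.c_[(W[m][:,:2]-C)@X,(W[m][:,:2]-C)@Y,np.ones(m.sum())]; z=W[m][:,2]
    k=np.abs(z-np.median(z))<.02; A=A[k];z=z[k]
    for _ in range(4):
        c=np.linalg.lstsq(A,z,rcond=None)[0]; r=z-A@c; k=np.abs(r)<2.5*r.std()+1e-4; A=A[k];z=z[k]
    return c,len(z)
def run(tag):
    p,d=viewer.camera("scene"); cv2.imwrite(f"pics/scene_{tag}.png",p); Ws=cloud("scene",d)
    p,d=viewer.camera("top"); Wt=cloud("top",d)
    for n,W in(("scene",Ws),("top",Wt)):
        G=np.load(n+"_g.npy"); c0,_=fit(n,G,G); c,k=fit(n,W,G); dc=(c-c0)*1000
        print(n,k,"dz centre %.1f ear corner %.1f far corner %.1f  (other corners %.1f %.1f) mm"%(dc[2],dc@[-.094,.069,1],dc@[.094,-.069,1],dc@[.094,.069,1],dc@[-.094,-.069,1]))
    s=monitor.get_state(); print(s["clock"],s["tcp_pos"],s["ee_rot"],"F",s["contact_force"],"T",s["ft_torque"],s["width"])
E
python3 -m pendant '[1,0,0,-0.1,0, 1,0,0,-0.1,0, 1,0,0,-0.1,0, 1,0,0,0,0]' 20
python3 -c "import tilt;tilt.run('p1')"
```

```text
clock: 6.22
tcp_pos: [0.4826, 0.2561, 0.1151]
ee_rot: [0.799, 0.601, -0.0, -0.0]
contact_force: [1.5, 0.1, -3.9]
width: 0.109
scene 895 dz centre 0.9 ear corner 3.4 far corner -1.7  (other corners 0.9 0.8) mm
top 1064 dz centre 1.0 ear corner 2.4 far corner -0.4  (other corners 0.4 1.6) mm
6.325 [0.4826 0.2561 0.1151] [ 0.7991  0.6012 -0.0003 -0.0001] F [ 0.9442  0.9624 -3.7957] T [0.1702 0.0731 0.0682] 0.11205893653072023
```

It is tilting as wanted: the ear corner is up and the far corner is down. I continue in steps.

```bash
python3 -m pendant '[1,0,0.02,-0.15,0, 1,0,0.02,-0.15,0, 1,0,0.02,-0.15,0, 1,0,0,0,0]' 20
python3 -c "import tilt;tilt.run('p2')"
python3 -m pendant '[1,0,0.02,-0.15,0, 1,0,0.02,-0.15,0, 1,0,0.02,-0.15,0, 1,0,0,0,0]' 20
python3 -c "import tilt;tilt.run('p3')"
```

```text
clock: 6.82
tcp_pos: [0.4833, 0.256, 0.1199]
ee_rot: [0.799, 0.601, -0.0, -0.0]
contact_force: [-0.6, 0.3, -3.1]
width: 0.112
scene 893 dz centre 2.9 ear corner 8.4 far corner -2.6  (other corners 2.3 3.6) mm
top 1073 dz centre 3.1 ear corner 7.5 far corner -1.3  (other corners 0.4 5.8) mm
6.925 [0.4833 0.256  0.1199] [ 0.7991  0.6012 -0.0001 -0.    ] F [-0.5689 -0.6229 -3.3814] T [0.0037 0.6082 0.0792] 0.11336796954273812
clock: 7.42
tcp_pos: [0.4839, 0.256, 0.1245]
ee_rot: [0.799, 0.601, 0.0, -0.0]
contact_force: [0.0, 0.8, -3.6]
width: 0.107
scene 881 dz centre 5.6 ear corner 13.0 far corner -1.9  (other corners 4.3 6.9) mm
top 1067 dz centre 5.7 ear corner 12.1 far corner -0.8  (other corners 3.0 8.4) mm
7.525 [0.4839 0.256  0.1244] [ 0.7991  0.6012  0.0001 -0.0001] F [-0.9764  1.2277 -3.691 ] T [ 0.2599  0.7787 -0.0766] 0.11137432302816835
```

```bash
python3 -m pendant '[1,0,0.02,-0.13,0, 1,0,0.02,-0.13,0, 1,0,0.02,-0.13,0, 1,0,0,0,0]' 20
python3 -c "import tilt;tilt.run('p4')"
python3 -m pendant '[1,0,0,0,0, 1,0,0,0,0, 1,0,0,0,0, 1,0,0,0,0, 1,0,0,0,0, 1,0,0,0,0, 1,0,0,0,0, 1,0,0,0,0, 1,0,0,0,0, 1,0,0,0,0, 1,0,0,0,0, 1,0,0,0,0]' 20
python3 -c "import tilt,cv2;tilt.run('p5');i=cv2.imread('pics/scene_p5.png'); cv2.imwrite('pics/scene_p5c.png',cv2.resize(i[200:370,310:480],None,fx=3.5,fy=3.5,interpolation=cv2.INTER_CUBIC))"
```

```text
clock: 8.02
tcp_pos: [0.4845, 0.2557, 0.1283]
ee_rot: [0.799, 0.601, 0.0, -0.0]
contact_force: [-0.7, 2.1, -4.1]
width: 0.109
scene 856 dz centre 8.3 ear corner 16.0 far corner 0.6  (other corners 7.0 9.6) mm
top 1079 dz centre 8.5 ear corner 15.4 far corner 1.6  (other corners 5.4 11.6) mm
8.125 [0.4845 0.2557 0.1282] [ 0.7991  0.6012 -0.     -0.    ] F [-0.8845  1.2776 -4.0599] T [0.4227 0.7835 0.0281] 0.11423897969942068
clock: 9.62
tcp_pos: [0.4845, 0.2557, 0.1282]
ee_rot: [0.799, 0.601, -0.0, -0.0]
contact_force: [-1.1, 1.0, -4.8]
width: 0.114
scene 862 dz centre 8.4 ear corner 16.8 far corner 0.0  (other corners 7.1 9.8) mm
top 1073 dz centre 8.5 ear corner 15.7 far corner 1.2  (other corners 5.9 11.0) mm
9.725 [0.4845 0.2557 0.1282] [ 0.7991  0.6012  0.     -0.    ] F [-1.508   1.5184 -4.4499] T [ 0.4596  0.8895 -0.0124] 0.1137011830525634
```

View pics/scene_p5c.png

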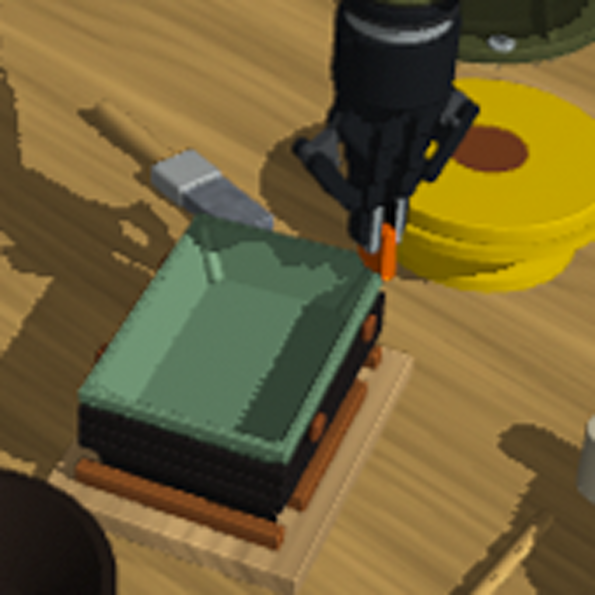

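The ear corner is up about 16 mm. The far corner is at 0 to 1 mm, up about 1.5 mm on the previous step. I ease down 1.5 mm so that corner is certainly seated, then pause again.

```bash
python3 -m pendant '[1,0,0,0.08,0, 1,0,0,0.07,0, 1,0,0,0,0, 1,0,0,0,0, 1,0,0,0,0, 1,0,0,0,0, 1,0,0,0,0, 1,0,0,0,0, 1,0,0,0,0, 1,0,0,0,0, 1,0,0,0,0, 1,0,0,0,0]' 20
python3 -c "import tilt,cv2;tilt.run('p6')"
```

```text
clock: 11.22
tcp_pos: [0.4845, 0.2557, 0.1267]
ee_rot: [0.799, 0.601, 0.0, -0.0]
contact_force: [-1.5, 1.1, -2.9]
width: 0.109
scene 855 dz centre 8.5 ear corner 14.7 far corner 2.2  (other corners 7.9 9.0) mm
top 1072 dz centre 8.7 ear corner 14.8 far corner 2.5  (other corners 6.9 10.4) mm
11.325 [0.4845 0.2557 0.1267] [ 0.7991  0.6012 -0.     -0.    ] F [-0.9826  1.6641 -3.4165] T [ 0.3703  0.7466 -0.0447] 0.11113433894474516
```

Lowering only rotated it about the dabs, leaving the far corner up about 2 mm. The sideways force shows I am pushing the tray inward, so its sloped walls are riding up. I ease outward and raise again.

```bash
python3 -m pendant '[1,0,-0.07,-0.08,0, 1,0,-0.07,-0.08,0, 1,0,0,0,0, 1,0,0,0,0]' 20
python3 -c "import tilt,cv2;tilt.run('p7')"
python3 -m pendant '[1,0,0,-0.1,0, 1,0,0,-0.1,0, 1,0,0,0,0, 1,0,0,0,0]' 20
python3 -c "import tilt,cv2;tilt.run('p8')"
```

```text
clock: 11.82
tcp_pos: [0.4834, 0.256, 0.1285]
ee_rot: [0.799, 0.601, 0.0, 0.0]
contact_force: [-0.2, -0.1, -2.0]
width: 0.107
scene 786 dz centre 13.9 ear corner 17.0 far corner 10.9  (other corners 14.2 13.7) mm
top 1074 dz centre 14.2 ear corner 15.5 far corner 12.9  (other corners 12.3 16.1) mm
11.925 [0.4833 0.256  0.1284] [0.7991 0.6012 0.0001 0.0001] F [-0.4783 -0.6706 -2.446 ] T [ 0.0466  0.1992 -0.0322] 0.10895914609111097
clock: 12.42
tcp_pos: [0.4832, 0.2561, 0.1303]
ee_rot: [0.799, 0.601, 0.0, 0.0]
contact_force: [-0.2, -0.0, -1.9]
width: 0.113
scene 765 dz centre 15.7 ear corner 17.8 far corner 13.6  (other corners 15.7 15.8) mm
top 1074 dz centre 16.0 ear corner 17.4 far corner 14.6  (other corners 15.2 16.8) mm
12.525 [0.4832 0.256  0.1302] [ 0.7991  0.6012 -0.      0.    ] F [ 0.5656 -0.4536 -2.2302] T [-0.0139  0.1751  0.0202] 0.11089097881041103
```

The dabs have let go and the tray has levelled, hanging free (contact force is now about its 2 N weight). The tilt-and-pause came before this: ear corner about 16 mm up with the far corner at 0–1 mm for about 1.7 s, then 0–2.5 mm while I eased it. Next I firm the grip and lift straight up.

```bash
python3 -m pendant '[1,0,0,0,0, 1,0,0,0,0]' 40 && python3 -m pendant '[1,0,0,0,0, 1,0,0,-0.3,0, 1,0,0,-0.5,0, 1,0,0,-1,0, 1,0,0,-1.5,0, 1,0,0,-2,0, 1,0,0,-2,0, 1,0,0,-2,0, 1,0,0,-1.5,0, 1,0,0,-0.7,0, 1,0,0,0,0, 1,0,0,0,0]' 70
python3 - <<'E'
from h import *
for n in ("scene","top","wrist"):
    p,d=viewer.camera(n); cv2.imwrite(f"pics/{n}_up.png",p); np.save(n+"_up.npy",cloud(n,d))
E
```

```text
clock: 12.78
tcp_pos: [0.4832, 0.2561, 0.1303]
ee_rot: [0.799, 0.601, -0.0, -0.0]
contact_force: [0.8, 0.3, -2.0]
width: 0.102
clock: 14.28
tcp_pos: [0.483, 0.256, 0.2446]
ee_rot: [0.799, 0.601, -0.001, -0.0]
contact_force: [0.5, -0.1, -1.5]
width: 0.095
```

View pics/scene_up.png

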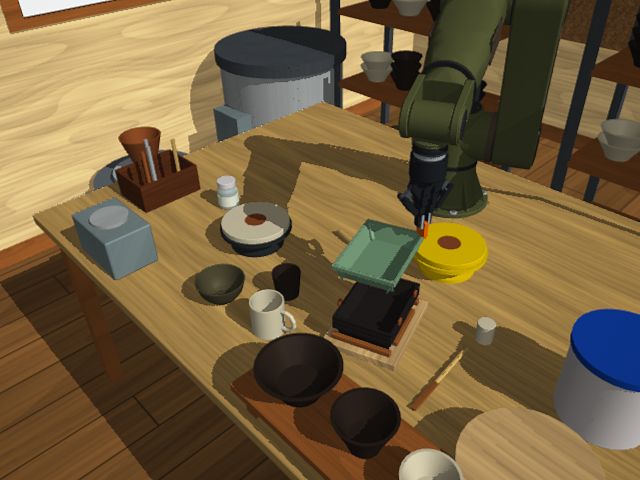

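View pics/wrist_up.png

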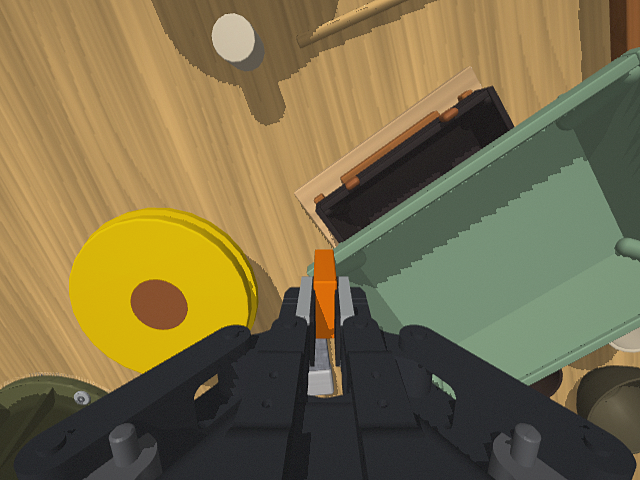

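The tray hangs above the pile at scene (378,253). The dark pile is still in its cradle at (377,312). Now I carry it across with a gentle ramp.

```bash
python3 -m pendant '[1,-1,0.25,0,0, 1,-2,0.51,0,0, 1,-3,0.76,0,0, 1,-3.5,0.89,0,0, 1,-3.5,0.89,0,0, 1,-3.5,0.89,0,0, 1,-3.5,0.89,0,0, 1,-3.5,0.89,0,0, 1,-3.5,0.89,0,0, 1,-3.5,0.89,0,0, 1,-3.5,0.89,0,0, 1,-3,0.76,0,0, 1,-2.5,0.64,0,0, 1,-2,0.51,0,0, 1,-1.5,0.38,0,0, 1,-1,0.25,0,0, 1,-0.8,0.2,0,0, 1,0,0,0,0, 1,0,0,0,0]' 70
cat > fin.py <<'E'
from h import *
np.set_printoptions(precision=4,suppress=True)
import sys
def run(tag):
  for n in ("scene","top"):
    p,d=viewer.camera(n); cv2.imwrite(f"pics/{n}_{tag}.png",p); W=cloud(n,d); np.save(f"{n}_{tag}.npy",W)
    H=cv2.cvtColor(p,cv2.COLOR_BGR2HSV)
    g=(H[...,0]>60)&(H[...,0]<95)&(H[...,1]>40)&(np.abs(W[...,0]-.57)<.16)&(np.abs(W[...,1]+.236)<.16)&(W[...,2]>.13)
    q=W[g]; zr=np.percentile(q[:,2],97); print(n,len(q),"z pct",np.percentile(q[:,2],[2,10,50,90,98]))
    r=q[q[:,2]>zr-.010]; print(" rim",cv2.minAreaRect(r[:,:2].astype(np.float32)))
    f=q[q[:,2]<np.percentile(q[:,2],3)+.012]
    (c,s,a)=cv2.minAreaRect(f[:,:2].astype(np.float32)); print(" floor",c,s,a)
    k=np.linalg.norm(f[:,:2]-np.array([.571,-.236]),axis=1)<.045; f=f[k]
    for _ in range(4):
        A=np.c_[f[:,0]-.571,f[:,1]+.236,np.ones(len(f))]; cc=np.linalg.lstsq(A,f[:,2],rcond=None)[0]; e=f[:,2]-A@cc; f=f[np.abs(e)<2.5*e.std()]
    print(" floor plane z",cc[2],"slopes deg",np.degrees(cc[:2]),len(f))
  s=monitor.get_state(); print(s["clock"],s["tcp_pos"],s["ee_rot"],s["contact_force"],s["width"])
E
python3 -c "import fin;fin.run('f1')"
```

```text
clock: 16.8
tcp_pos: [0.4684, -0.2056, 0.2452]
ee_rot: [0.799, 0.601, 0.0, -0.0]
contact_force: [1.1, -0.9, -1.9]
width: 0.095
scene 2287 z pct [0.1859 0.1878 0.2029 0.2234 0.2265]
 rim ((0.5590463280677795, -0.22872568666934967), (0.21614088118076324, 0.1563149094581604), 19.9379825592041)
 floor (0.5708001852035522, -0.23435746133327484) (0.17282702028751373, 0.11966169625520706) 20.91092300415039
 floor plane z 0.18852442775479955 slopes deg [-0.8729  0.2103] 362
top 3148 z pct [0.1839 0.1858 0.191  0.2224 0.2276]
 rim ((0.5728397369384766, -0.2089245319366455), (0.16270388662815094, 0.18001359701156616), 19.30145835876465)
 floor (0.5853346586227417, -0.22967670857906342) (0.13143035769462585, 0.10846272855997086) 19.20755958557129
 floor plane z 0.18775817808112621 slopes deg [-0.2803  0.2029] 697
16.9 [ 0.4684 -0.2056  0.2453] [ 0.7989  0.6014 -0.     -0.    ] [ 0.3739 -0.3947 -1.7943] 0.09216530680514946
```

```bash
ls pics | tail -3
```

```text
wrist_g.png
wrist_pre.png
wrist_up.png
```

View pics/scene_f1.png

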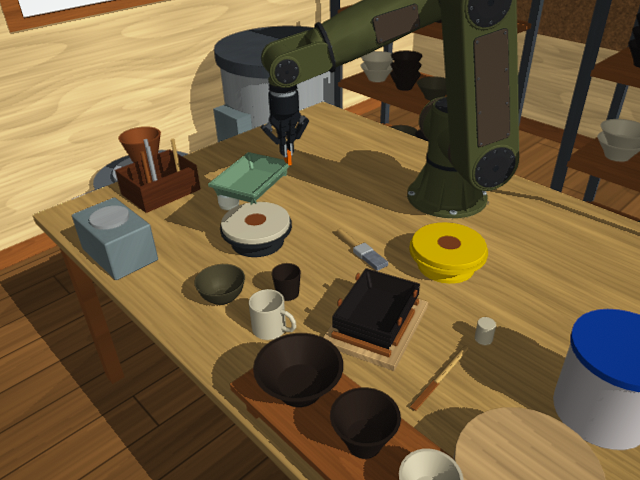

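View pics/top_f1.png

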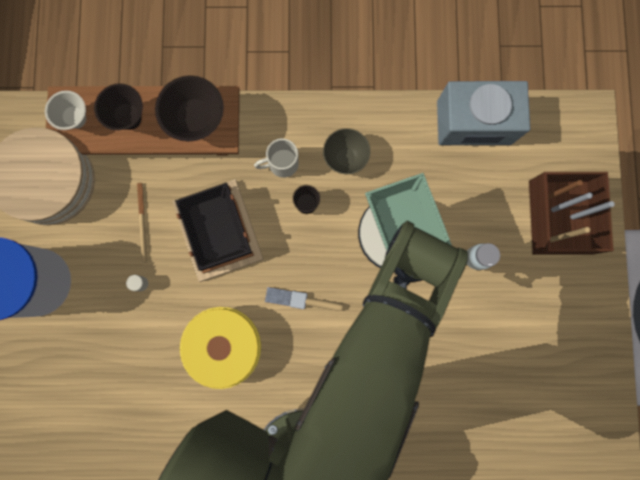

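The tray hangs over the cream disc at scene (250,178), and the bystanders and pile look unmoved. I lower it to about a hand's width, then verify centring and level against the at-rest baseline.

```bash
python3 -m pendant '[1,0,0,0.4,0, 1,0,0,0.7,0, 1,0,0,0.4,0, 1,0,0,0,0, 1,0,0,0,0, 1,0,0,0,0]' 90
cat > chk.py <<'E'
from fin import *
from scipy.optimize import minimize
run('f2')
from tilt import fit
for n in("scene","top"):
    G=np.load(n+"_g.npy"); c,_=fit(n,G,G); print(n,"rest slopes tray axes deg",np.degrees(c[:2]),"z",c[2])
p=cv2.imread("pics/scene_f2.png"); H=cv2.cvtColor(p,cv2.COLOR_BGR2HSV); W=np.load("scene_f2.npy")
g=(H[...,0]>55)&(H[...,0]<100)&(H[...,1]>35)&(W[...,2]>.13)&(np.abs(W[...,0]-.57)<.17)&(np.abs(W[...,1]+.236)<.17)
g=g.astype(np.uint8)
i=viewer.camera_info("scene"); K=np.array([[i['fx'],0,i['cx']],[0,i['fy'],i['cy']],[0,0,1]])
def model(v,off=None):
    a=np.deg2rad(v[3]); R=np.array([[np.cos(a),-np.sin(a)],[np.sin(a),np.cos(a)]])
    P=[]
    for z,hx,hy in((0,.075,.05),(.03,.094,.069),(.04,.094,.069)):
        for sx,sy in((1,1),(1,-1),(-1,1),(-1,-1)):
            P.append(np.r_[R@[sx*hx,sy*hy]+v[:2],v[2]+z])
    return cv2.projectPoints(np.array(P),np.array(i['rvec']),np.array(i['tvec']),K,None)[0][:,0]
S=8
gb=cv2.resize(g*255,None,fx=S,fy=S,interpolation=cv2.INTER_LINEAR)[0:400*S,150*S:380*S]>127
def cost(v,gb=gb):
    h=cv2.convexHull(model(v).astype(np.float32))*S+S/2-.5; h[...,0]-=150*S
    m=np.zeros(gb.shape,np.uint8); cv2.fillConvexPoly(m,np.round(h).astype(np.int32),1); m=m>0
    return 1-(m&gb).sum()/(m|gb).sum()
z=monitor.get_state()["tcp_pos"][2]-.058
f=lambda u:cost([u[0],u[1],z,u[2]])
r=minimize(f,[.571,-.236,19.4],method="Nelder-Mead",options=dict(initial_simplex=[[.571,-.236,19.4],[.58,-.236,19.4],[.571,-.226,19.4],[.571,-.236,22]],maxiter=120))
print("silhouette fit",r.x,r.fun,"z assumed",z)
E
python3 chk.py
```

```text
clock: 17.65
tcp_pos: [0.4684, -0.206, 0.2305]
ee_rot: [0.799, 0.601, 0.0, 0.0]
contact_force: [-0.5, 0.4, -2.0]
width: 0.088
scene 2254 z pct [0.1711 0.173  0.1878 0.2086 0.2119]
 rim ((0.5610411763191223, -0.23507384955883026), (0.21949702501296997, 0.14388993382453918), 18.302339553833008)
 floor (0.5710695385932922, -0.23557929694652557) (0.1702016443014145, 0.12290113419294357) 18.89039421081543
 floor plane z 0.1735364868632053 slopes deg [-0.7443  0.7174] 361
top 3091 z pct [0.1691 0.1711 0.1761 0.2072 0.212 ]
 rim ((0.5706526637077332, -0.2095196545124054), (0.16771210730075836, 0.18190595507621765), 19.207008361816406)
 floor (0.5865914821624756, -0.2295326441526413) (0.13045275211334229, 0.10791919380426407) 18.143861770629883
 floor plane z 0.17313663713313665 slopes deg [-0.6315  0.1582] 697
17.75 [ 0.4684 -0.206   0.2304] [0.7991 0.6012 0.0001 0.0001] [ 0.1234  0.8174 -1.6828] 0.0906435494576024
scene rest slopes tray axes deg [ 0.1065 -0.374 ] z 0.05736636764436617
top rest slopes tray axes deg [0.0118 0.0895] z 0.0562367786518085
silhouette fit [ 0.5737 -0.2319 20.9984] 0.0853130471081538 z assumed 0.17239874431038515
```

Level is within about 0.7°, centring within about 3 mm, and the feet are about 87 mm above the disc (floor about 96 mm). A last check on the pile and on stillness, then I hand in.

Run:
```python
from h import *
np.set_printoptions(precision=4,suppress=True)
p,d=viewer.camera("top"); W=cloud("top",d); C=np.array([.5853,.2264])
k=(np.linalg.norm(W[...,:2]-C,axis=-1)<.15)&(W[...,2]>.076)&(W[...,2]<.09)
print("pile rim",cv2.minAreaRect(W[k][:,:2].astype(np.float32)),np.median(W[k][:,2]))
a=cv2.imread("pics/top0.png").astype(int)
W0=np.load("topW.npy")
for nm,x,y in(("cup",.66,-.004),("mug",.77,.06),("bowl",.79,-.112),("post",.447,.425),("tool",.6,.43),("brush",.42,.05)):
    for w in(W0,W):
        m=(np.linalg.norm(w[...,:2]-[x,y],axis=-1)<(.12 if nm in("tool",) else .06))&(w[...,2]>(.004 if nm in("tool","brush") else .02))
        print(nm,m.sum(),w[m].mean(0) if m.sum() else'')
s=monitor.get_state();print(s["clock"],s["tcp_pos"],np.abs(s["qvel"]).max())
i=cv2.imread("pics/scene_f2.png");cv2.imwrite("pics/f2c.png",cv2.resize(i[90:350,180:440],None,fx=2.2,fy=2.2))
```

```text
pile rim ((0.5870265960693359, 0.22793184220790863), (0.1894310861825943, 0.14872771501541138), 19.572505950927734) 0.08074377966450386
cup 340 [ 0.6664 -0.0052  0.0546]
cup 341 [ 0.6663 -0.0051  0.0547]
mug 641 [0.7683 0.0616 0.0592]
mug 628 [0.7681 0.061  0.06  ]
bowl 907 [ 0.8038 -0.1151  0.0395]
bowl 910 [ 0.8034 -0.1147  0.0395]
post 250 [0.4463 0.4247 0.0453]
post 248 [0.4464 0.4244 0.0456]
tool 604 [0.6111 0.4164 0.0121]
tool 645 [0.6069 0.413  0.0119]
brush 667 [0.4101 0.0464 0.0169]
brush 681 [0.4103 0.0463 0.0167]
17.8 [ 0.4684 -0.206   0.2304] 0.002738497876731487
```

View pics/f2c.png

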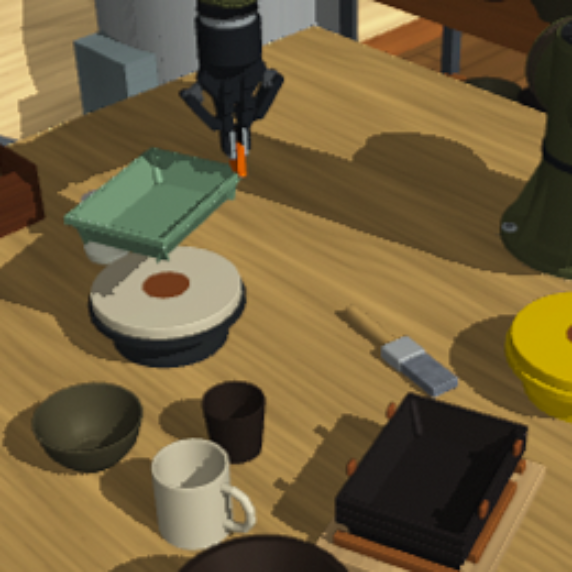

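The crop shows the tray level above the cream disc, held by its ear. The pile is intact in its cradle and the bystanders are in place. Handing in.

```bash
python3 -c "
from rig import ctrl,monitor
print(ctrl.finish_job()); s=monitor.get_state(); print(s['clock'],s['tcp_pos'],s['width'])"
```

```text
the job is handed in; nothing more can be done
None
the job is handed in; nothing more can be done
```

I peeled the green tray off by its orange ear and handed the job in at about 17.8 s. The tray is held over the cream wheel. The weak point is how firmly the far corner stayed down at the end of the peel.

**Peel:** I gripped the upper ear at 20 N, about 18 mm of it rather than at the given grip point, because the tool cannot tilt and the ear had to rock in the pads. The ear's corner went up about 16 mm and paused for about 1.7 s, with the far corner measured 0–1 mm off its resting height. I then eased down 1.5 mm to seat it better. This did not help: the ear's corner dropped to about 15 mm and the far corner rose to about 2.3 mm. On the next raise the dabs let go and the tray came free, nearly level.

**Final hold:**

| Check | Result |
|---|---|
| Still | joint speeds under 0.003 rad/s |
| Level | within about 1° |
| Height above the disc | feet about 87 mm, floor about 96 mm |
| Centring, floor fit (scene view) | within about 1 mm |
| Centring, silhouette fit | about 5 mm off, a loose fit |
| Centring, top view | up to 30 mm off, but the arm hid part of the tray, so I disregarded it |

**Everything else:** The pile's rim measured within about 2 mm of its starting place. The cup, mug, bowl, post and brush showed no movement beyond 1 mm. The modelling knife's average shifted about 5 mm, with more of its pixels visible; I never went near it, so I think that is not real movement. I did not measure the glaze jar, but the pictures show it in place.

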